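# Cocoa mill: rings on the spindle, lid held short of the click

### The arm

A 6-joint arm with a two-finger parallel gripper is mounted at the origin on the work surface. World frame = base frame: x ahead of the robot, y to its left, z up, the work surface at z = 0. Lengths are in m, angles in rad, forces in N, time in s.
With the tool pointing down it reaches from about 0.425 to 0.95 m from the base axis. Payload 14.7 kg.
Tool frame: the origin (TCP) lies midway between the tips of the shut fingers; the grasp point (between the pads) lies ctrl.grasp_offset behind it (ctrl.grasp_offset is the distance from the TCP to the grasp point, in m); z points along the fingers, y is the line along which they close (so a half turn about z gives the same grasp; the last joint's range is limited). The gripper opens to 85 mm and grips with 20 to 120 N. Pads are 22 mm wide; open, the fingers measure 114 mm over their backs; the gripper's body (76 mm by 85 mm) begins 54 mm behind the grasp point. The pads swing forward as they close: fully open they stand 13 mm farther back than shut.
Start: joints at [1.295, 0.48, 1.596, -0, 1.065, -0.047], TCP at [0.147, 0.633, 0.209] pointing down, gripper open.
Joint ranges: [-2.75, 2.75], [-0.82, 2.05], [0.23, 2.67], [-1.56, 4.7], [0.09, 2.69], [-2.92, 2.92]. Speed limits (rad/s): [1.89, 1.89, 2.39, 3.01, 3.01, 3.01].

### API

Orientations are given as a unit quaternion [w, x, y, z].
In Python, from cell import get_state, viewer, job, finder, ctrl gives the robot as it stands.
- The arm moves only by the tool move_arm, never from a script. Its argument "plan" is a list of rows, each an object with "fingers": the closure in counts, from 0 (fully open) to 255 (shut); "dp": the shift along the tool's x, y, z normalised to -1 to 1, where 1 is 0.2 m, a list of three; "angular": the turn, a rotation vector about the tool's x, y, z normalised to -1 to 1, where 1 is 2 pi rad, a list of three. A call has exactly 8 rows; each row is the pose to reach, as a shift and turn from the pose commanded when the call began, along the tool's axes at that moment, turning the shorter way round; what a row does not reach only later rows make up. A row lasts 1/12 s, in which the tool goes at most 41.7 mm and 7.16 degrees, less where a joint would pass 70% of its speed; a pose out of reach is approached as far as the arm can. A call with a number of a shift or a turn outside -1 to 1 is refused whole. A call with a gripper value outside its range is refused whole. The fingers move at their own pace and stop on an object; "grip_force" is the grip in N (left out, the last holds). Time passes only in rows, so rows that repeat a pose let the fingers close, or fill a call up. It gives the time, the measured TCP pose, the force, the opening and the grip force at its end, in the units of the state.
- get_state(): the state, without advancing time (a new reading comes with each control period).
- viewer.capture(name): name is "scene" or "top"; returns a dict with "frame" (480x640x3 uint8, blue, green, red), "z_map" (480x640 float32, m along the optical axis (not along the pixel's ray), 0 where there is no reading), "fx", "fy", "cx", "cy" (pixels), "world_from_camera" (4x4, takes a point from camera to world coordinates). Camera axes: x right, y down, z forward; pixel columns grow to the right and rows downward; lengths in m; the calibration is good to about 2 mm. A picture is of the moment at which its call begins.
- job.close_job(): hands the job in; it is judged then, once.
Trained networks look in a picture, given as the dict that the camera call returned (one of the last four; its "shot" number tells which), for a name from the list of things; names that differ only in an ending like _2 or _b are one class to them, and where a whole thing is asked for, a point or a joint stands for the part that bears it (a point fixed in the world has none). Each returns a list of dicts, best first, with "confidence" (0 to 1); they miss things now and then, are a little off and sometimes report something else, mostly with a low value. They report only what shows in the picture. A call takes as long as a camera call. They do not tell look-alikes from the thing itself.
- finder.look_for(picture, label): "xyz" ([x, y, z] in m, in world coordinates, good to about 4 mm: the middle of the surface that is visible of it).
- finder.spot_point(picture, label): "xyz" ([x, y, z] in m, in world coordinates, good to about 4 mm: a listed point, or the origin of a listed thing).
The state is a dict: "time_s": time; "joints": joint angles; "dq": joint speeds; "effort": joint torques, N m; "eef_pos": TCP position; "tool_rot": TCP orientation; "contact_force": force on the tool from outside, world axes, zero at the start; "wrist_torque": the same for the moment, N m; "width": finger opening in m; "grasp_force": force on a finger pad.
Only numpy, scipy, OpenCV 4.12 (cv2) and the standard library are available. Lean on these libraries where they do the work, as an engineer would, in place of code of your own. Each camera call takes 0.05 s, during which the arm holds its last target. There are 200 camera calls.

### The job

Assemble the small cocoa mill on the tasting table: thread the wide grinding ring and then the narrow one down the spindle, each fully home, drop the steel lid over them with its two lugs through the gaps of the collar, then twist it clockwise to half-way to its lock, well short of the click that would start the mill. The lid springs back if released, so finish while still gripping it by the handle at half-way. Leave the praline stand, the goblet and the carafe where they are.

Things in the scene. Friction and masses are not known exactly. Their poses are not given: they have to be found in the camera images.
- mill: Fixed white mill base, round, 136 mm across the foot, 108 mm across the collar, collar top 65 mm high. Origin on its axis at table height, z up; the collar's two lug gaps lie along its +x and -x (yaw varies). Lids turn clockwise only (from above); a block stops the other way after about 6 degrees. Gap to end stop is 80 degrees (1.40 rad), so half-way is 40 degrees (0.70 rad).
- mill_seat (a point): Centre of the top of the steel pedestal (56 mm across), 66 mm above the table: the lower ring's underside comes to rest here. From it the steel spindle rises, 14 mm across, top at 110 mm above the table, its last 10 mm a cone.
- mill_collar (a point): Centre of the bayonet collar's mouth, on the mill's axis at the collar's top, 65 mm above the table. Mouth 77 mm across; lips 4 mm thick, underside 61 mm above the table, channel floor at 50 mm; lug gaps 22 mm wide. Dark marks on top, on both sides: one short at the gap, a long radial bar at half-way, two short at the lock.
- interlock (a joint): Sprung ring with two tabs in the collar, pushed clockwise by the lid's lugs, 0 to 1.3 rad. The lugs meet the tabs after some 8 degrees of twist, then it follows the lid; it pushes back with 0.05 to 0.17 N m and returns a released lid. A sprung catch is felt from about 52 degrees of lid twist and clicks beyond.
- wide_ring_mid (a point): Centre (half-way up, on the axis) of the wide grinding ring: dark steel, 50 mm outside, bore 18 mm, 18 mm high, about 0.14 kg, loose, lying flat on the table. z is its axis.
- narrow_ring_mid (a point): Centre (half-way up, on the axis) of the narrow grinding ring: dark steel, 40 mm outside, bore 18 mm, 16 mm high, about 0.09 kg, loose, lying flat on the table. z is its axis.
- lid_grip (a point): Centre of the lid's bar handle, on the lid's axis, 83 mm above the lid's underside. The bar is 58 mm long (along the lid's x), 12 mm thick (along y), 30 mm high (from 68 to 98 mm above the underside), dark steel. With the lid seated in the mill this point is 133 mm above the table.
- lid_rim (a point): Centre of the lid's underside. Loose steel bell, about 0.22 kg, standing upright on the table: skirt 72 mm outside, 64 mm inside, 68 mm high, inner ceiling 64 mm up. Two lugs on the lower rim, 12 mm wide, 8 mm high, reaching 44 mm from the axis, lie along the lid's +x and -x, in line with the handle: it fits either way round.
- stand_mid (a point): Bystander: praline stand, a slate plate 90 x 160 mm on a white foot, 59 mm high, 85 mm high with the pralines; this point on its axis 30 mm above the table.
- goblet_mid (a point): Bystander: frosted goblet, 72 mm across, 150 mm high; this point on its axis 75 mm up.
- carafe_mid (a point): Bystander: dark carafe with a red cap, 92 mm across, 242 mm high; this point on its axis 100 mm up.
Not all that is in view belongs to the job. What is shaped like the part that bears wide_ring_mid but orange or turquoise is not meant.

How it is judged:
On the way, in this order (a step that is already met when the one before it is completed fails the run):
1. the wide ring is fully home at the foot of the spindle (z of wide_ring_mid in the frame of mill between 0.072 and 0.078 m and horizontal distance between wide_ring_mid and mill_seat below 0.005 m and angle between wide_ring_mid's own z axis and vertical below 0.12 rad), for 0.2 s.
2. the narrow ring is fully home on top of the wide one (all of step 1 and z of narrow_ring_mid in the frame of mill between 0.089 and 0.095 m and horizontal distance between narrow_ring_mid and mill_seat below 0.005 m and angle between narrow_ring_mid's own z axis and vertical below 0.12 rad), for 0.2 s.
3. the lid is dropped in, its lugs through the gaps and down on the channel floor (z of lid_grip in the frame of mill between 0.129 and 0.138 m and horizontal distance between lid_grip and mill_seat below 0.006 m and angle between lid_grip's own z axis and vertical below 0.08 rad and angle between the x axis of lid_grip and the x axis of mill, either way round below 0.26 rad), for 0.1 s.
4. the lid is twisted to half-way (z of lid_grip in the frame of mill between 0.129 and 0.138 m and horizontal distance between lid_grip and mill_seat below 0.006 m and angle between lid_grip's own z axis and vertical below 0.08 rad and angle between the x axis of lid_grip and the x axis of mill, either way round between 0.52 and 0.87 rad), for 0.3 s.
At the end, for the whole second after the job is handed in: Both rings are home on the spindle (wide below narrow, within 3 mm of full depth), the lid is seated in the bayonet (lugs under the lips, within 5 mm of the floor, upright), turned clockwise 30 to 50 degrees of its 80 degree travel, and the fingers still grip it (over 2 N) (all of step 2 and all of step 4 and contact force between the fingers and lid above 2 N); the arm keeps its last pose, push and grip.
It fails at once if the lid is twisted on into the lock click (past 57 degrees) (z of lid_grip in the frame of mill between 0.129 and 0.138 m and horizontal distance between lid_grip and mill_seat below 0.006 m and angle between lid_grip's own z axis and vertical below 0.08 rad and angle between the x axis of lid_grip and the x axis of mill, either way round above 1 rad).
It fails at once if the praline stand is pushed away or knocked over (distance of stand_mid from where it was at the start of the episode above 0.03 m or angle between stand_mid's own z axis and vertical above 0.4 rad).
It fails at once if the goblet is pushed away or knocked over (distance of goblet_mid from where it was at the start of the episode above 0.03 m or angle between goblet_mid's own z axis and vertical above 0.4 rad).
It fails at once if the carafe is pushed away or knocked over (distance of carafe_mid from where it was at the start of the episode above 0.03 m or angle between carafe_mid's own z axis and vertical above 0.4 rad).
It also fails if it takes over 72 s, if anything falls off the work surface, if the arm or the gripper's body presses on something with over 40 N, if the wrist force passes 120 N, or if a joint passes its speed limit or range.

## Working session

There is one attempt and no reset: what is moved stays moved. The work goes in short steps, Python scripts to look and compute and a tool call to move; the robot and the scene stay as the last step left them, time stands still between calls to the robot, and variables do not carry over. Pictures are saved under pics/ and viewed, at most 10 in all, crops included, and the job is handed in when it is done.

Besides the shell and the picture viewer there is one more tool, called after "Request:" by a JSON object that holds its "name" and its "arguments", one argument or row to a line. move_arm: Moves the arm, as the interface text tells. Scaled input: -1 to 1 covers 0.2 m each way for a shift and 2 pi rad each way for a turn. Its arguments: {"type":"object","properties":{"plan":{"type":"array"},"grip_force":{"type":"number"}},"required":["plan"]}

```bash
mkdir -p pics; ls; cat > h.py <<'E'
import numpy as np, cv2
from cell import get_state, viewer, job, finder, ctrl
def proj(p,X):
    T=np.linalg.inv(p["world_from_camera"]); c=T[:3,:3]@np.array(X)+T[:3,3]
    return c[0]/c[2]*p["fx"]+p["cx"], c[1]/c[2]*p["fy"]+p["cy"]
def cloud(p):
    z=p["z_map"]; v,u=np.mgrid[:480,:640]
    c=np.stack([(u-p["cx"])/p["fx"]*z,(v-p["cy"])/p["fy"]*z,z],-1)
    W=np.array(p["world_from_camera"]); w=c@W[:3,:3].T+W[:3,3]; w[z==0]=np.nan
    return w
E
python3 - <<'E'
from h import *
s=get_state(); print({k:np.round(v,3).tolist() for k,v in s.items()}, ctrl.grasp_offset)
for n in("scene","top"):
    p=viewer.capture(n); cv2.imwrite(f"pics/{n}0.png",p["frame"]); print(n,p["shot"],np.round(p["world_from_camera"],3).tolist(),p["fx"])
    for l in("mill_seat","mill_collar","wide_ring_mid","narrow_ring_mid","lid_grip","lid_rim","stand_mid","goblet_mid","carafe_mid"):
        for r in finder.spot_point(p,l)[:4]: print(l,np.round(r["xyz"],3),round(r["confidence"],2),np.round(proj(p,r["xyz"])))
E
```

```text
pics
{'time_s': 0.0, 'joints': [1.295, 0.481, 1.597, 0.0, 1.065, -0.047], 'dq': [0.001, 0.001, -0.001, -0.002, -0.002, 0.001], 'effort': [0.003, -95.068, -43.018, 0.0, 0.013, 0.0], 'eef_pos': [0.147, 0.633, 0.209], 'tool_rot': [-0.0, 0.114, 0.993, -0.001], 'contact_force': [0.237, -0.17, 0.055], 'wrist_torque': [-0.024, -0.024, -0.044], 'grasp_force': 0.0, 'width': 0.086} 0.0187
scene 1 [[-0.65, 0.504, -0.568, 1.366], [0.76, 0.416, -0.5, 0.702], [-0.016, -0.757, -0.653, 0.988], [0.0, 0.0, 0.0, 1.0]] 523.3713348005741
mill_seat [0.536 0.046 0.065] 0.75 [344. 243.]
mill_collar [0.54  0.048 0.065] 0.93 [344. 244.]
wide_ring_mid [0.468 0.254 0.009] 0.79 [422. 279.]
wide_ring_mid [0.435 0.35  0.01 ] 0.73 [461. 289.]
wide_ring_mid [0.386 0.192 0.007] 0.73 [419. 253.]
narrow_ring_mid [0.597 0.266 0.007] 0.67 [398. 310.]
lid_grip [ 0.55  -0.28   0.082] 0.96 [255. 195.]
lid_rim [ 0.55  -0.279 -0.002] 0.88 [258. 217.]
stand_mid [ 0.77  -0.094  0.028] 0.6 [246. 277.]
goblet_mid [ 0.648 -0.478  0.073] 0.85 [187. 188.]
carafe_mid [0.484 0.519 0.101] 0.78 [523. 307.]
carafe_mid [0.594 0.264 0.008] 0.2 [398. 309.]
top 2 [[0.008, -0.988, 0.154, 0.388], [-1.0, -0.007, 0.006, 0.037], [-0.005, -0.154, -0.988, 1.279], [0.0, 0.0, 0.0, 1.0]] 478.56837106715477
mill_seat [0.537 0.044 0.064] 0.82 [321. 261.]
mill_collar [0.538 0.046 0.064] 0.67 [320. 260.]
wide_ring_mid [0.385 0.192 0.007] 0.82 [264. 320.]
wide_ring_mid [0.444 0.353 0.007] 0.77 [204. 297.]
wide_ring_mid [0.468 0.257 0.009] 0.73 [241. 288.]
narrow_ring_mid [0.596 0.27  0.009] 0.68 [237. 241.]
lid_grip [ 0.55  -0.284  0.085] 0.74 [451. 255.]
lid_rim [ 0.554 -0.284  0.   ] 0.93 [443. 258.]
stand_mid [ 0.776 -0.096  0.03 ] 0.95 [373. 175.]
goblet_mid [ 0.647 -0.472  0.076] 0.83 [523. 219.]
carafe_mid [0.486 0.521 0.1  ] 0.59 [128. 278.]
```

View pics/top0.png

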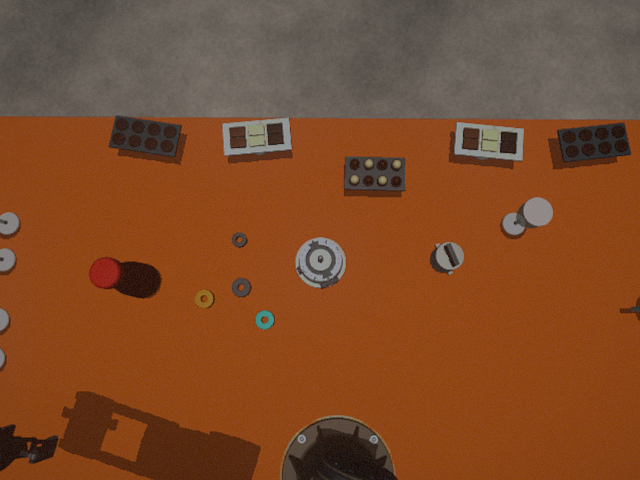

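View pics/scene0.png

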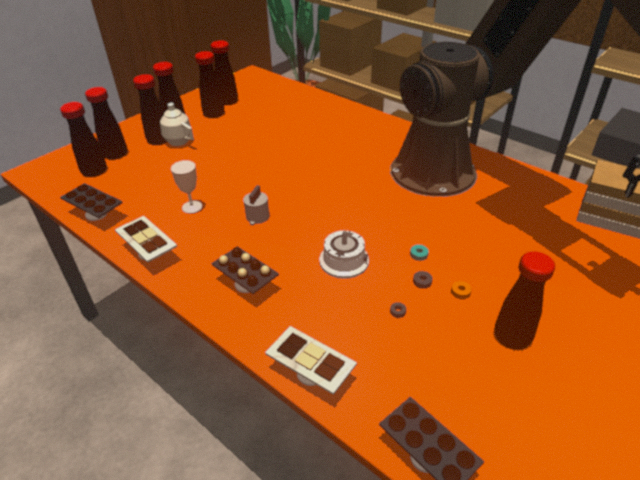

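The top picture shows three wide-ring look-alikes: dark steel at (241,288), orange at (204,299) and turquoise at (264,320). There is also the smaller dark ring at (239,240). I choose the dark one at (241,288) for wide and (239,240) for narrow. The mill is at (320,261) and the lid at (450,257), with the goblet behind it. Next is a close crop to check the choice.

```bash
python3 - <<'E'
from h import *
p=viewer.capture("top"); f=p["frame"]; w=cloud(p)
def crop(u,v,r,s=400): return cv2.resize(f[v-r:v+r,u-r:u+r],(s,s),interpolation=cv2.INTER_CUBIC)
a=crop(240,265,40,300);b=crop(320,261,30,300)
c=crop(450,257,25,300)
im=np.hstack([a[:, :200],b,c]); cv2.imwrite("pics/c1.png",np.clip(im*1.4,0,255).astype(np.uint8))
# height-based measurements
def reg(x,y,r,lo,hi):
    m=(np.hypot(w[...,0]-x,w[...,1]-y)<r)&(w[...,2]>lo)&(w[...,2]<hi); q=w[m]; c=(q.min(0)+q.max(0))/2
    (e,s)=np.linalg.eigh(np.cov(q[:,:2].T)); 
    print(len(q),"mean",q.mean(0).round(4),"mid",c.round(4),"min",q.min(0).round(3),"max",q.max(0).round(3),"yaw",np.round(np.degrees(np.arctan2(s[1,1],s[0,1])),1),e)
print("wide");reg(.468,.256,.045,.012,.03)
print("narrow");reg(.596,.268,.04,.010,.03)
print("collar");reg(.538,.046,.08,.058,.072)
print("spindle");reg(.538,.046,.03,.09,.12)
print("bar");reg(.551,-.282,.05,.088,.11)
print("lid");reg(.551,-.282,.06,.06,.08)
print("lugs");reg(.551,-.282,.06,.004,.015)
E
```

```text
wide
247 mean [0.4722 0.2539 0.0191] mid [0.4715 0.2535 0.0192] min [0.448 0.229 0.012] max [0.495 0.278 0.026] yaw 81.3 [0.00017041 0.00017712]
narrow
142 mean [0.5998 0.2643 0.017 ] mid [0.6    0.2641 0.0166] min [0.581 0.245 0.01 ] max [0.619 0.283 0.023] yaw 50.2 [0.00011812 0.00012065]
collar
965 mean [0.5405 0.0455 0.0663] mid [0.5402 0.0452 0.0652] min [ 0.487 -0.007  0.058] max [0.593 0.098 0.072] yaw 113.3 [0.00074317 0.00086132]
spindle
27 mean [0.5399 0.0458 0.1054] mid [0.5402 0.0449 0.1038] min [0.534 0.039 0.095] max [0.546 0.051 0.113] yaw -147.7 [1.19296673e-05 1.38409242e-05]
bar
140 mean [ 0.5527 -0.2826  0.0976] mid [ 0.5529 -0.2831  0.0971] min [ 0.525 -0.298  0.088] max [ 0.581 -0.268  0.106] yaw -157.6 [1.54665276e-05 2.78690702e-04]
lid
474 mean [ 0.5515 -0.2807  0.0692] mid [ 0.5529 -0.2832  0.0702] min [ 0.518 -0.318  0.061] max [ 0.588 -0.248  0.08 ] yaw 115.0 [0.00033286 0.0004138 ]
lugs
148 mean [ 0.5431 -0.2733  0.0069] mid [ 0.5502 -0.2826  0.0095] min [ 0.492 -0.341  0.004] max [ 0.608 -0.224  0.015] yaw -151.1 [0.00060314 0.00139573]
```

View pics/c1.png

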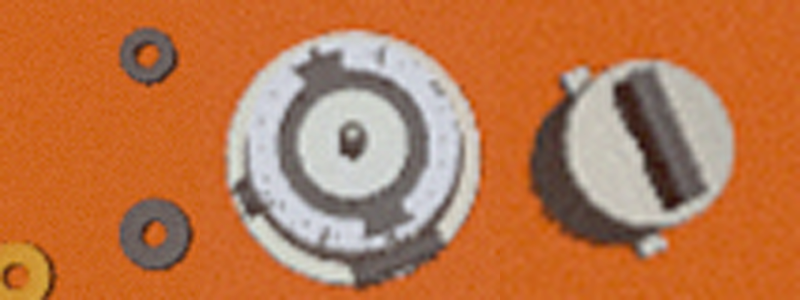

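The close crop shows the dark steel ring, mid-left at (155,233), as the larger grey one. The orange one is at the corner and the narrow one at (147,55). The collar gaps are at (322,68) and (385,222), and the lid bar and lugs run along nearly the same yaw, about 22°. I'll refine with the other camera and compute the moves.

```bash
cat >> h.py <<'E'
from scipy.spatial.transform import Rotation as R
def legs(*pts):
    s=get_state(); q=s["tool_rot"]; r=R.from_quat([q[1],q[2],q[3],q[0]]); p=np.array(s["eef_pos"])
    y=r.apply([0,1,0]); print("t",round(s["time_s"],2),"tcp",p.round(4),"yaw_y",round(float(np.degrees(np.arctan2(y[1],y[0]))),2),"z",r.apply([0,0,1]).round(4),"w",round(s["width"],4),"F",np.round(s["contact_force"],1),"gf",round(s["grasp_force"],1))
    for t in pts: print(t,"dp",(r.inv().apply(np.array(t)-p)/0.2).round(4)); p=np.array(t)
E
python3 - <<'E'
from h import *
P={n:viewer.capture(n) for n in("top","scene")}
for n,p in P.items():
    w=cloud(p)
    def reg(l,x,y,r,lo,hi):
        q=w[(np.hypot(w[...,0]-x,w[...,1]-y)<r)&(w[...,2]>lo)&(w[...,2]<hi)]
        (c,rad)=cv2.minEnclosingCircle(q[:,:2].astype(np.float32)); print(n,l,len(q),"mean",q.mean(0).round(4),"mid",((q.min(0)+q.max(0))/2).round(4),"circ",np.round(c,4),round(rad,4))
        return q
    reg("wide",.471,.254,.045,.012,.03);reg("narrow",.599,.265,.04,.011,.03);reg("spindle",.54,.046,.03,.09,.12)
    q=reg("collar",.54,.0455,.062,.060,.072); reg("bar",.552,-.282,.05,.088,.11)
    q=w[(np.abs(np.hypot(w[...,0]-.54,w[...,1]-.0455)-.042)<.0025)&(w[...,2]<.058)]
    a=np.arctan2(q[:,1]-.0455,q[:,0]-.54); print("gap",len(a),np.degrees(np.angle(np.exp(2j*a).mean()))/2)
legs((.31,.443,.16),(.4715,.2535,.10),(.4715,.2535,.0))
E
```

```text
top wide 245 mean [0.4723 0.2538 0.019 ] mid [0.4715 0.254  0.0192] circ [0.4723 0.2539] 0.0249
top narrow 145 mean [0.5998 0.2641 0.0167] mid [0.6001 0.2642 0.0174] circ [0.6005 0.2641] 0.0201
top spindle 27 mean [0.54   0.0458 0.1045] mid [0.5405 0.0449 0.1041] circ [0.5406 0.0455] 0.0069
top collar 943 mean [0.5407 0.0458 0.0664] mid [0.5405 0.0453 0.066 ] circ [0.5413 0.0453] 0.0547
top bar 134 mean [ 0.5526 -0.2829  0.0979] mid [ 0.5525 -0.2832  0.0963] circ [ 0.553  -0.2833] 0.0288
gap 49 17.694391313723678
scene wide 198 mean [0.4704 0.258  0.0168] mid [0.4697 0.2582 0.017 ] circ [0.4699 0.2583] 0.0259
scene narrow 129 mean [0.5977 0.2676 0.0148] mid [0.5978 0.2682 0.0162] circ [0.5979 0.2661] 0.0212
scene spindle 34 mean [0.5392 0.0498 0.0992] mid [0.5365 0.0475 0.1011] circ [0.5374 0.0476] 0.0086
scene collar 649 mean [0.5411 0.051  0.0643] mid [0.5374 0.0478 0.0658] circ [0.5393 0.0467] 0.0577
scene bar 73 mean [ 0.5522 -0.2784  0.0952] mid [ 0.5505 -0.2798  0.0947] circ [ 0.5507 -0.2801] 0.0312
gap 22 -17.740343422567598
t 1.15 tcp [0.1474 0.6331 0.2092] yaw_y 76.89 z [ 0.  0. -1.] w 0.0853 F [-0.2  0.1 -0.8] gf 0.0
(0.31, 0.443, 0.16) dp [-1.0073 -0.7412  0.2461]
(0.4715, 0.2535, 0.1) dp [-1.0013 -0.7397  0.3   ]
(0.4715, 0.2535, 0.0) dp [ 0.  -0.   0.5]
```

Request:
{"name": "move_arm", "arguments": {
  "plan": [
    {"fingers":0,"dp":[-0.12,-0.09,0.03],"angular":[0,0,0]},
    {"fingers":0,"dp":[-0.25,-0.185,0.06],"angular":[0,0,0]},
    {"fingers":0,"dp":[-0.4,-0.295,0.1],"angular":[0,0,0]},
    {"fingers":0,"dp":[-0.55,-0.405,0.14],"angular":[0,0,0]},
    {"fingers":0,"dp":[-0.7,-0.52,0.18],"angular":[0,0,0]},
    {"fingers":0,"dp":[-0.85,-0.63,0.21],"angular":[0,0,0]},
    {"fingers":0,"dp":[-1,-0.74,0.25],"angular":[0,0,0]},
    {"fingers":0,"dp":[-1,-0.74,0.25],"angular":[0,0,0]}
  ]
}}

```text
time_s: 1.82
eef_pos: [0.3112, 0.4387, 0.158]
tool_rot: [-0.0, 0.116, 0.993, -0.001]
contact_force: [0.1, 0.4, -0.2]
width: 0.0857
grasp_force: 0.0
```

Request:
{"name": "move_arm", "arguments": {
  "plan": [
    {"fingers":0,"dp":[-0.14,-0.105,0.03],"angular":[0,0,0]},
    {"fingers":0,"dp":[-0.28,-0.21,0.06],"angular":[0,0,0]},
    {"fingers":0,"dp":[-0.42,-0.31,0.1],"angular":[0,0,0]},
    {"fingers":0,"dp":[-0.56,-0.42,0.14],"angular":[0,0,0]},
    {"fingers":0,"dp":[-0.7,-0.52,0.18],"angular":[0,0,0]},
    {"fingers":0,"dp":[-0.85,-0.63,0.21],"angular":[0,0,0]},
    {"fingers":0,"dp":[-1,-0.74,0.25],"angular":[0,0,0]},
    {"fingers":0,"dp":[-1,-0.74,0.3],"angular":[0,0,0]}
  ]
}}

```text
time_s: 2.48
eef_pos: [0.4742, 0.2504, 0.0994]
tool_rot: [0.001, 0.116, 0.993, 0.0]
contact_force: [0.6, -0.2, -0.5]
width: 0.0854
grasp_force: 0.0
```

```bash
python3 - <<'E'
from h import *
legs((.471,.256,.1),(.471,.256,.0))
E
```

```text
t 2.48 tcp [0.4742 0.2504 0.0994] yaw_y 76.7 z [ 2.8e-03  3.0e-04 -1.0e+00] w 0.0854 F [ 0.6 -0.2 -0.5] gf 0.0
(0.471, 0.256, 0.1) dp [ 0.022   0.0234 -0.003 ]
(0.471, 0.256, 0.0) dp [ 0.0014 -0.0005  0.5   ]
```

Request:
{"name": "move_arm", "arguments": {
  "plan": [
    {"fingers":0,"dp":[0,0,0.05],"angular":[0,0,0]},
    {"fingers":0,"dp":[0,0,0.12],"angular":[0,0,0]},
    {"fingers":0,"dp":[0,0,0.2],"angular":[0,0,0]},
    {"fingers":0,"dp":[0,0,0.25],"angular":[0,0,0]},
    {"fingers":0,"dp":[0,0,0.25],"angular":[0,0,0]},
    {"fingers":0,"dp":[0,0,0.25],"angular":[0,0,0]},
    {"fingers":0,"dp":[0,0,0.25],"angular":[0,0,0]},
    {"fingers":0,"dp":[0,0,0.25],"angular":[0,0,0]}
  ]
}}

```text
time_s: 3.15
eef_pos: [0.4702, 0.2546, 0.05]
tool_rot: [0.0, 0.114, 0.993, 0.0]
contact_force: [-0.0, 0.4, 0.9]
width: 0.085
grasp_force: 0.0
```

```bash
python3 - <<'E'
from h import *
legs((.471,.256,.0))
E
```

```text
t 3.15 tcp [0.4702 0.2546 0.05  ] yaw_y 76.92 z [ 1.e-03  5.e-04 -1.e+00] w 0.085 F [-0.   0.4  0.9] gf 0.0
(0.471, 0.256, 0.0) dp [-0.0021  0.0078  0.2498]
```

Request:
{"name": "move_arm", "arguments": {
  "plan": [
    {"fingers":0,"dp":[-0.002,0.008,0.1],"angular":[0,0,0]},
    {"fingers":0,"dp":[-0.002,0.008,0.18],"angular":[0,0,0]},
    {"fingers":0,"dp":[-0.002,0.008,0.24],"angular":[0,0,0]},
    {"fingers":0,"dp":[-0.002,0.008,0.24],"angular":[0,0,0]},
    {"fingers":255,"dp":[-0.002,0.008,0.24],"angular":[0,0,0]},
    {"fingers":255,"dp":[-0.002,0.008,0.24],"angular":[0,0,0]},
    {"fingers":255,"dp":[-0.002,0.008,0.24],"angular":[0,0,0]},
    {"fingers":255,"dp":[-0.002,0.008,0.24],"angular":[0,0,0]}
  ],
  "grip_force": 40
}}

```text
time_s: 3.82
eef_pos: [0.4712, 0.2558, 0.0021]
tool_rot: [0.001, 0.114, 0.993, 0.0]
contact_force: [-0.1, -0.6, -0.2]
width: 0.0389
grasp_force: 0.0
```

Request:
{"name": "move_arm", "arguments": {
  "plan": [
    {"fingers":255,"dp":[0,0,0],"angular":[0,0,0]},
    {"fingers":255,"dp":[0,0,0],"angular":[0,0,0]},
    {"fingers":255,"dp":[0,0,0],"angular":[0,0,0]},
    {"fingers":255,"dp":[0,0,-0.05],"angular":[0,0,0]},
    {"fingers":255,"dp":[0,0,-0.1],"angular":[0,0,0]},
    {"fingers":255,"dp":[0,0,-0.2],"angular":[0,0,0]},
    {"fingers":255,"dp":[0,0,-0.3],"angular":[0,0,0]},
    {"fingers":255,"dp":[0,0,-0.3],"angular":[0,0,0]}
  ]
}}

```text
time_s: 4.48
eef_pos: [0.4725, 0.2565, 0.0652]
tool_rot: [0.002, 0.114, 0.993, 0.001]
contact_force: [0.4, 1.0, 0.0]
width: -0.0001
grasp_force: 0.0
```

```bash
python3 - <<'E'
from h import *
legs((.5395,.0468,.16))
p=viewer.capture("scene"); u,v=map(int,proj(p,get_state()["eef_pos"]))
cv2.imwrite("pics/g1.png",cv2.resize(p["frame"][v-60:v+60,u-60:u+60],(600,600),interpolation=cv2.INTER_CUBIC))
E
```

```text
t 4.48 tcp [0.4725 0.2565 0.0652] yaw_y 76.89 z [ 0.0045  0.0021 -1.    ] w -0.0001 F [0.4 1.  0. ] gf 0.0
(0.5395, 0.0468, 0.16) dp [-0.5657 -0.9436 -0.4745]
```

View pics/g1.png

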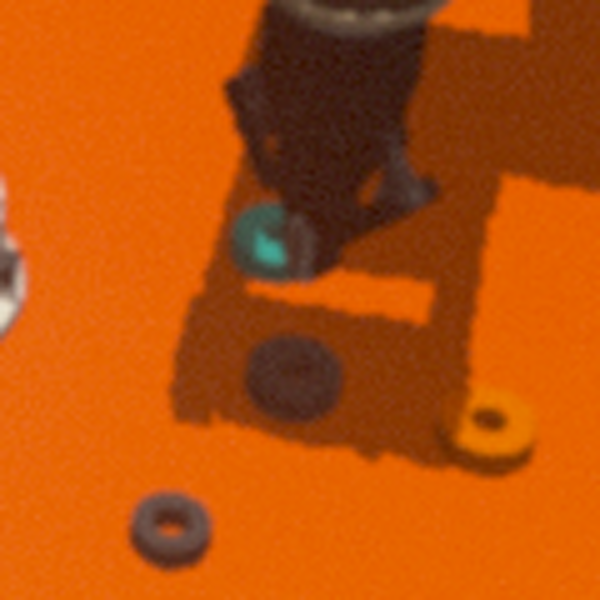

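The fingers shut empty at (300,250), and the ring still lies below them at (293,377). I'll check whether it moved.

```bash
python3 - <<'E'
from h import *
for n in("scene","top"):
    p=viewer.capture(n); w=cloud(p)
    for l,x,y in(("wide",.471,.256),("turq",.385,.192),("orange",.44,.352)):
        q=w[(np.hypot(w[...,0]-x,w[...,1]-y)<.045)&(w[...,2]>.012)&(w[...,2]<.03)]
        if len(q): print(n,l,len(q),q.mean(0).round(4),((q.min(0)+q.max(0))/2).round(4))
    print([ (np.round(r["xyz"],3),round(r["confidence"],2)) for r in finder.spot_point(p,"wide_ring_mid")])
E
```

```text
scene wide 202 [0.4706 0.258  0.0166] [0.4697 0.257  0.0166]
scene turq 98 [0.3924 0.1852 0.0166] [0.3901 0.1872 0.0171]
scene orange 214 [0.44   0.3537 0.0168] [0.4387 0.3531 0.017 ]
[(array([0.467, 0.256, 0.011]), 0.83), (array([0.386, 0.191, 0.007]), 0.69), (array([0.439, 0.349, 0.01 ]), 0.55), (array([0.486, 0.517, 0.106]), 0.32)]
top turq 223 [0.3892 0.187  0.0188] [0.3888 0.1875 0.0191]
[(array([0.386, 0.193, 0.009]), 0.81), (array([0.487, 0.519, 0.103]), 0.41)]
```

The ring is untouched: the fingers closed over it, because the descent lagged and the pads stand back when open. I'll retry lower, settling before I close.

Request:
{"name": "move_arm", "arguments": {
  "plan": [
    {"fingers":0,"dp":[0,0,0],"angular":[0,0,0]},
    {"fingers":0,"dp":[0,0,0],"angular":[0,0,0]},
    {"fingers":0,"dp":[0,0,0],"angular":[0,0,0]},
    {"fingers":0,"dp":[0,0,0],"angular":[0,0,0]},
    {"fingers":0,"dp":[0,0,0],"angular":[0,0,0]},
    {"fingers":0,"dp":[0,0,0],"angular":[0,0,0]},
    {"fingers":0,"dp":[0,0,0.1],"angular":[0,0,0]},
    {"fingers":0,"dp":[0,0,0.15],"angular":[0,0,0]}
  ]
}}

```text
time_s: 5.4
eef_pos: [0.4705, 0.2555, 0.0304]
tool_rot: [0.0, 0.114, 0.993, 0.0]
contact_force: [-0.4, -0.6, -0.8]
width: 0.0856
grasp_force: 0.0
```

Request:
{"name": "move_arm", "arguments": {
  "plan": [
    {"fingers":0,"dp":[0,0,0.08],"angular":[0,0,0]},
    {"fingers":0,"dp":[0,0,0.14],"angular":[0,0,0]},
    {"fingers":0,"dp":[0,0,0.175],"angular":[0,0,0]},
    {"fingers":0,"dp":[0,0,0.175],"angular":[0,0,0]},
    {"fingers":0,"dp":[0,0,0.175],"angular":[0,0,0]},
    {"fingers":0,"dp":[0,0,0.175],"angular":[0,0,0]},
    {"fingers":0,"dp":[0,0,0.175],"angular":[0,0,0]},
    {"fingers":40,"dp":[0,0,0.175],"angular":[0,0,0]}
  ]
}}

```text
time_s: 6.07
eef_pos: [0.471, 0.2557, -0.0032]
tool_rot: [0.0, 0.114, 0.993, 0.0]
contact_force: [-0.3, 0.2, 0.2]
width: 0.075
grasp_force: 0.0
```

Request:
{"name": "move_arm", "arguments": {
  "plan": [
    {"fingers":130,"dp":[0,0,0],"angular":[0,0,0]},
    {"fingers":130,"dp":[0,0,0],"angular":[0,0,0]},
    {"fingers":130,"dp":[0,0,0],"angular":[0,0,0]},
    {"fingers":130,"dp":[0,0,0],"angular":[0,0,0]},
    {"fingers":130,"dp":[0,0,0],"angular":[0,0,0]},
    {"fingers":130,"dp":[0,0,0],"angular":[0,0,0]},
    {"fingers":130,"dp":[0,0,0],"angular":[0,0,0]},
    {"fingers":130,"dp":[0,0,0],"angular":[0,0,0]}
  ]
}}

```text
time_s: 6.73
eef_pos: [0.4706, 0.2555, -0.0038]
tool_rot: [-0.0, 0.114, 0.993, -0.0]
contact_force: [0.2, 0.1, -0.7]
width: 0.042
grasp_force: 0.0
```

```bash
python3 - <<'E'
from h import *
o=[]
for n in("scene","top"):
    p=viewer.capture(n); u,v=map(int,proj(p,get_state()["eef_pos"])); print(n,u,v)
    o.append(cv2.resize(p["frame"][v-35:v+35,u-35:u+35],(400,400),interpolation=cv2.INTER_CUBIC))
cv2.imwrite("pics/g2.png",np.clip(np.hstack(o)*1.5,0,255).astype(np.uint8))
E
```

```text
scene 421 283
top 241 287
```

View pics/g2.png

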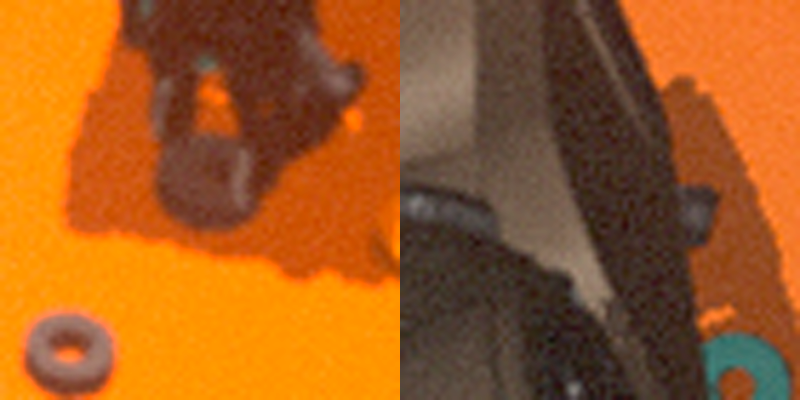

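The scene crop shows the ring apparently in front of or under the finger tips at (205,180). I'll measure where the tips are from the depth map.

```bash
python3 - <<'E'
from h import *
p=viewer.capture("scene"); w=cloud(p); s=get_state(); q=s["tool_rot"]; r=R.from_quat([q[1],q[2],q[3],q[0]])
t=r.inv().apply(w.reshape(-1,3)-np.array(s["eef_pos"])).reshape(w.shape)*1000
v0,u0=283,421
for v in range(v0-26,v0+12,2):
    print(v,' '.join("%4d,%3d,%3d"%tuple(np.nan_to_num(t[v,u])) for u in range(u0-14,u0+26,4)))
E
```

```text
257   35,-93, -5   47,-89, -1  -12,-22,-83    6,-26,-70   -8,  0,-98  -16, 18,-116   -9, 25,-117   -7, 36,-124   -1, 43,-126    7, 48,-125
259   34,-91,  0   42,-83, -1   -8,-25,-72    3,-22,-67   60,-57,-10  -15, 19,-109   -8, 25,-110   -5, 35,-116   -3, 45,-122    3, 52,-123
261   22,-79, -8   32,-74, -6   -8,-24,-66    6,-23,-58   61,-56, -3  -14, 19,-102   -8, 26,-104    8, 25,-93   -2, 46,-116   -1, 56,-123
263   21,-77, -2   27,-69, -5   -9,-22,-61    3,-20,-56   56,-51, -1  -12, 18,-94   -3, 23,-92    4, 29,-92   -6, 50,-114   -7, 62,-123
265   16,-72, -2   24,-65, -2  -10,-20,-56    3,-19,-49   49,-45, -3  -15, 22,-91   -6, 27,-90    8, 27,-81  -11, 54,-113   -9, 65,-120
267   12,-67,  0   18,-59, -2   -9,-20,-48    4,-19,-41   41,-36, -6   51,-31, -5   -8, 29,-86    5, 30,-78   -8, 53,-104   -7, 64,-112
269    5,-60, -2    9,-50, -7   -6,-22,-37    8,-22,-29   40,-35, -1   45,-25, -5   -7, 29,-79    2, 33,-76  -11, 57,-102    0, 60,-98
271    3,-57,  1    8,-48, -1  -12,-16,-39   10,-22,-21   18,-15,-21   41,-21, -3   -8, 31,-74   -9, 44,-84   -9, 56,-94   11, 52,-78
273   -
[... 766 characters left out ...]
, -5   35, 29, -2   43, 35, -2
285  -33,-18,  1  -27,-10, -1  -20, -2, -3  -20, 10,-14  -17, 20,-20   -7, 25,-18   10, 23, -5   19, 29, -5   28, 35, -3   36, 41, -4
287  -42, -9, -4  -36, -1, -6  -25,  1, -2  -20, 11, -8  -12, 17, -7   -3, 23, -6   11, 24,  1   13, 35, -5   25, 38, -1   34, 44, -1
289  -44, -7,  0  -35, -1,  1  -28,  5,  0  -26, 16, -8  -11, 18,  0   -7, 27, -5    3, 31, -2   12, 37, -1   20, 44, -1   23, 54, -8
291  -56,  3, -9  -44,  7, -4  -36, 13, -5  -24, 16,  0  -17, 23, -1  -11, 31, -4   -3, 38, -4    6, 43, -2   17, 47,  1   20, 57, -5
293  -57,  5, -3  -48, 11, -2  -40, 17, -3  -31, 22, -1  -24, 30, -4  -15, 36, -2   -7, 42, -2    0, 49, -4   10, 53,  0   15, 61, -4
```

The finger points end about 20 mm above TCP height, at ring-top level. So at this opening the tips stand well behind the TCP and I have to go lower. I'll open a bit, descend in small steps and watch the force.

Request:
{"name": "move_arm", "arguments": {
  "plan": [
    {"fingers":70,"dp":[0,0,0],"angular":[0,0,0]},
    {"fingers":70,"dp":[0,0,0],"angular":[0,0,0]},
    {"fingers":70,"dp":[0,0,0],"angular":[0,0,0]},
    {"fingers":70,"dp":[0,0,0.01],"angular":[0,0,0]},
    {"fingers":70,"dp":[0,0,0.02],"angular":[0,0,0]},
    {"fingers":70,"dp":[0,0,0.03],"angular":[0,0,0]},
    {"fingers":70,"dp":[0,0,0.04],"angular":[0,0,0]},
    {"fingers":70,"dp":[0,0,0.04],"angular":[0,0,0]}
  ]
}}

```text
time_s: 7.55
eef_pos: [0.4703, 0.2554, -0.0123]
tool_rot: [-0.0, 0.114, 0.993, -0.0]
contact_force: [-0.3, -0.0, -0.4]
width: 0.062
grasp_force: 0.0
```

```bash
python3 - <<'E'
from h import *
p=viewer.capture("scene"); w=cloud(p); s=get_state(); q=s["tool_rot"]; r=R.from_quat([q[1],q[2],q[3],q[0]])
legs()
t=r.inv().apply(w.reshape(-1,3)-np.array(s["eef_pos"])).reshape(w.shape)*1000
hgt=w[...,2]*1000
# finger points: within |x|<14, 20<|y|<50, print height histogram per side
for sg in(-1,1):
    m=(np.abs(t[...,0])<13)&(sg*t[...,1]>27)&(sg*t[...,1]<45)&(hgt>6)&(hgt<60)
    print(sg,sorted(zip(hgt[m].round().astype(int),t[m][:,1].round().astype(int),t[m][:,0].round().astype(int)))[:14])
E
```

```text
t 7.6 tcp [ 0.4704  0.2554 -0.0121] yaw_y 76.89 z [-5.e-04 -3.e-04 -1.e+00] w 0.0622 F [-0.2  0.4  0.2] gf 0.0
-1 [(np.int64(13), np.int64(-34), np.int64(-4)), (np.int64(13), np.int64(-33), np.int64(3)), (np.int64(15), np.int64(-31), np.int64(-3)), (np.int64(16), np.int64(-33), np.int64(-8)), (np.int64(16), np.int64(-31), np.int64(7)), (np.int64(17), np.int64(-37), np.int64(-9)), (np.int64(19), np.int64(-34), np.int64(-8)), (np.int64(19), np.int64(-33), np.int64(6)), (np.int64(19), np.int64(-31), np.int64(-4)), (np.int64(20), np.int64(-30), np.int64(2)), (np.int64(21), np.int64(-31), np.int64(-7)), (np.int64(21), np.int64(-30), np.int64(6)), (np.int64(21), np.int64(-29), np.int64(9)), (np.int64(23), np.int64(-29), np.int64(-2))]
1 [(np.int64(15), np.int64(37), np.int64(-5)), (np.int64(16), np.int64(36), np.int64(-8)), (np.int64(20), np.int64(38), np.int64(-7)), (np.int64(22), np.int64(33), np.int64(-9)), (np.int64(22), np.int64(38), np.int64(-10)), (np.int64(22), np.int64(41), np.int64(-6)), (np.int64(24), np.int64(32), np.int64(-9)), (np.int64(25), np.int64(37), np.int64(-10)), (np.int64(25), np.int64(37), np.int64(-3)), (np.int64(25), np.int64(38), np.int64(-8)), (np.int64(26), np.int64(40), np.int64(-6)), (np.int64(26), np.int64(41), np.int64(7)), (np.int64(26), np.int64(42), np.int64(-5)), (np.int64(26), np.int64(45), np.int64(0))]
```

Request:
{"name": "move_arm", "arguments": {
  "plan": [
    {"fingers":70,"dp":[0,0,0.01],"angular":[0,0,0]},
    {"fingers":70,"dp":[0,0,0.015],"angular":[0,0,0]},
    {"fingers":70,"dp":[0,0,0.02],"angular":[0,0,0]},
    {"fingers":70,"dp":[0,0,0.025],"angular":[0,0,0]},
    {"fingers":70,"dp":[0,0,0.03],"angular":[0,0,0]},
    {"fingers":70,"dp":[0,0,0.03],"angular":[0,0,0]},
    {"fingers":70,"dp":[0,0,0.03],"angular":[0,0,0]},
    {"fingers":70,"dp":[0,0,0.03],"angular":[0,0,0]}
  ]
}}

```text
time_s: 8.27
eef_pos: [0.4706, 0.2555, -0.0178]
tool_rot: [0.0, 0.114, 0.993, 0.0]
contact_force: [0.1, 0.6, 0.5]
width: 0.0619
grasp_force: 0.0
```

Request:
{"name": "move_arm", "arguments": {
  "plan": [
    {"fingers":125,"dp":[0,0,0],"angular":[0,0,0]},
    {"fingers":125,"dp":[0,0,0],"angular":[0,0,0]},
    {"fingers":125,"dp":[0,0,0],"angular":[0,0,0]},
    {"fingers":125,"dp":[0,0,0],"angular":[0,0,0]},
    {"fingers":125,"dp":[0,0,0],"angular":[0,0,0]},
    {"fingers":125,"dp":[0,0,0],"angular":[0,0,0]},
    {"fingers":125,"dp":[0,0,0],"angular":[0,0,0]},
    {"fingers":125,"dp":[0,0,0],"angular":[0,0,0]}
  ]
}}

```text
time_s: 8.93
eef_pos: [0.4707, 0.2556, -0.0174]
tool_rot: [0.0, 0.114, 0.993, 0.0]
contact_force: [-2.3, -0.8, 9.1]
width: 0.0478
grasp_force: 39.7
```

Request:
{"name": "move_arm", "arguments": {
  "plan": [
    {"fingers":100,"dp":[0,0,0],"angular":[0,0,0]},
    {"fingers":100,"dp":[0,0,0],"angular":[0,0,0]},
    {"fingers":100,"dp":[0,0,-0.015],"angular":[0,0,0]},
    {"fingers":100,"dp":[0,0,-0.015],"angular":[0,0,0]},
    {"fingers":100,"dp":[0,0,-0.015],"angular":[0,0,0]},
    {"fingers":130,"dp":[0,0,-0.015],"angular":[0,0,0]},
    {"fingers":130,"dp":[0,0,-0.015],"angular":[0,0,0]},
    {"fingers":130,"dp":[0,0,-0.015],"angular":[0,0,0]}
  ]
}}

```text
time_s: 9.6
eef_pos: [0.4707, 0.2556, -0.0144]
tool_rot: [0.0, 0.114, 0.993, 0.0]
contact_force: [-0.7, -0.8, 9.8]
width: 0.0477
grasp_force: 39.5
```

Request:
{"name": "move_arm", "arguments": {
  "plan": [
    {"fingers":140,"dp":[0,0,0],"angular":[0,0,0]},
    {"fingers":140,"dp":[0,0,0],"angular":[0,0,0]},
    {"fingers":140,"dp":[0,0,-0.03],"angular":[0,0,0]},
    {"fingers":140,"dp":[0,0,-0.1],"angular":[0,0,0]},
    {"fingers":140,"dp":[0,0,-0.25],"angular":[0,0,0]},
    {"fingers":140,"dp":[0,0,-0.45],"angular":[0,0,0]},
    {"fingers":140,"dp":[0,0,-0.65],"angular":[0,0,0]},
    {"fingers":140,"dp":[0,0,-0.7],"angular":[0,0,0]}
  ]
}}

```text
time_s: 10.27
eef_pos: [0.4728, 0.2566, 0.1307]
tool_rot: [0.003, 0.114, 0.993, 0.002]
contact_force: [2.1, 2.1, -0.1]
width: 0.0478
grasp_force: 41.9
```

```bash
python3 - <<'E'
from h import *
legs((.5395,.0468,.122))
E
```

```text
t 10.27 tcp [0.4728 0.2566 0.1307] yaw_y 76.89 z [ 0.0058  0.0027 -1.    ] w 0.0478 F [ 2.1  2.1 -0.1] gf 41.9
(0.5395, 0.0468, 0.122) dp [-0.5624 -0.9461  0.0424]
```

The ring is held (40 N, width 48 mm). Now I carry it over the spindle.

Request:
{"name": "move_arm", "arguments": {
  "plan": [
    {"fingers":140,"dp":[-0.04,-0.07,0],"angular":[0,0,0]},
    {"fingers":140,"dp":[-0.13,-0.21,0],"angular":[0,0,0]},
    {"fingers":140,"dp":[-0.23,-0.38,0],"angular":[0,0,0]},
    {"fingers":140,"dp":[-0.33,-0.55,0],"angular":[0,0,0]},
    {"fingers":140,"dp":[-0.43,-0.71,0],"angular":[0,0,0]},
    {"fingers":140,"dp":[-0.52,-0.85,0],"angular":[0,0,0]},
    {"fingers":140,"dp":[-0.56,-0.92,0],"angular":[0,0,0]},
    {"fingers":140,"dp":[-0.572,-0.939,0],"angular":[0,0,0]}
  ]
}}

```text
time_s: 10.93
eef_pos: [0.5401, 0.0439, 0.1251]
tool_rot: [0.0, 0.115, 0.993, -0.0]
contact_force: [0.3, -0.0, -1.2]
width: 0.0473
grasp_force: 41.9
```

Request:
{"name": "move_arm", "arguments": {
  "plan": [
    {"fingers":140,"dp":[0,0,0],"angular":[0,0,0]},
    {"fingers":140,"dp":[0,0,0],"angular":[0,0,0]},
    {"fingers":140,"dp":[0,0,0],"angular":[0,0,0]},
    {"fingers":140,"dp":[0,0,0.02],"angular":[0,0,0]},
    {"fingers":140,"dp":[0,0,0.04],"angular":[0,0,0]},
    {"fingers":140,"dp":[0,0,0.04],"angular":[0,0,0]},
    {"fingers":140,"dp":[0,0,0.04],"angular":[0,0,0]},
    {"fingers":140,"dp":[0,0,0.04],"angular":[0,0,0]}
  ]
}}

```text
time_s: 11.6
eef_pos: [0.5393, 0.0469, 0.1171]
tool_rot: [-0.0, 0.114, 0.993, -0.0]
contact_force: [-0.3, -0.3, -1.7]
width: 0.0471
grasp_force: 41.9
```

```bash
python3 - <<'E'
from h import *
legs((.5395,.0468,.118))
p=viewer.capture("scene"); u,v=map(int,proj(p,(.5395,.0468,.11)))
print([(np.round(r["xyz"],4),r["confidence"]) for r in finder.spot_point(p,"wide_ring_mid")[:2]])
cv2.imwrite("pics/g3.png",np.clip(cv2.resize(p["frame"][v-50:v+50,u-50:u+50],(600,600),interpolation=cv2.INTER_CUBIC)*1.5,0,255).astype(np.uint8)); print(u,v)
E
```

```text
t 11.6 tcp [0.5393 0.0469 0.1171] yaw_y 76.92 z [-3.e-04 -0.e+00 -1.e+00] w 0.0471 F [-0.3 -0.3 -1.7] gf 41.9
(0.5395, 0.0468, 0.118) dp [-0.0012 -0.0005 -0.0045]
[(array([0.4361, 0.3525, 0.0115]), 0.88), (array([0.3844, 0.1906, 0.0073]), 0.74)]
343 230
```

View pics/g3.png

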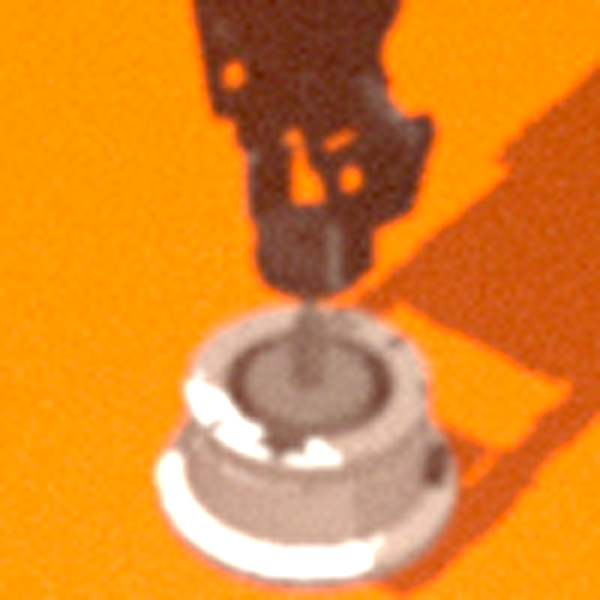

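The ring hangs at (315,245), right over the spindle tip at (310,300). I'll lower it slowly and watch the force.

Request:
{"name": "move_arm", "arguments": {
  "plan": [
    {"fingers":140,"dp":[0,0,0.04],"angular":[0,0,0]},
    {"fingers":140,"dp":[0,0,0.08],"angular":[0,0,0]},
    {"fingers":140,"dp":[0,0,0.1],"angular":[0,0,0]},
    {"fingers":140,"dp":[0,0,0.115],"angular":[0,0,0]},
    {"fingers":140,"dp":[0,0,0.13],"angular":[0,0,0]},
    {"fingers":140,"dp":[0,0,0.145],"angular":[0,0,0]},
    {"fingers":140,"dp":[0,0,0.15],"angular":[0,0,0]},
    {"fingers":140,"dp":[0,0,0.15],"angular":[0,0,0]}
  ]
}}

```text
time_s: 12.37
eef_pos: [0.5393, 0.0466, 0.0869]
tool_rot: [-0.0, 0.114, 0.993, -0.0]
contact_force: [-0.4, -0.1, -0.6]
width: 0.0473
grasp_force: 41.9
```

Request:
{"name": "move_arm", "arguments": {
  "plan": [
    {"fingers":140,"dp":[0,0,0.02],"angular":[0,0,0]},
    {"fingers":140,"dp":[0,0,0.04],"angular":[0,0,0]},
    {"fingers":140,"dp":[0,0,0.06],"angular":[0,0,0]},
    {"fingers":140,"dp":[0,0,0.08],"angular":[0,0,0]},
    {"fingers":140,"dp":[0,0,0.1],"angular":[0,0,0]},
    {"fingers":140,"dp":[0,0,0.12],"angular":[0,0,0]},
    {"fingers":140,"dp":[0,0,0.12],"angular":[0,0,0]},
    {"fingers":140,"dp":[0,0,0.12],"angular":[0,0,0]}
  ]
}}

```text
time_s: 13.03
eef_pos: [0.5392, 0.0467, 0.0629]
tool_rot: [-0.0, 0.114, 0.993, -0.0]
contact_force: [0.0, 0.1, -1.5]
width: 0.0476
grasp_force: 41.9
```

Request:
{"name": "move_arm", "arguments": {
  "plan": [
    {"fingers":140,"dp":[0,0,0.01],"angular":[0,0,0]},
    {"fingers":140,"dp":[0,0,0.02],"angular":[0,0,0]},
    {"fingers":140,"dp":[0,0,0.03],"angular":[0,0,0]},
    {"fingers":140,"dp":[0,0,0.035],"angular":[0,0,0]},
    {"fingers":140,"dp":[0,0,0.04],"angular":[0,0,0]},
    {"fingers":140,"dp":[0,0,0.045],"angular":[0,0,0]},
    {"fingers":140,"dp":[0,0,0.045],"angular":[0,0,0]},
    {"fingers":140,"dp":[0,0,0.045],"angular":[0,0,0]}
  ]
}}

```text
time_s: 13.7
eef_pos: [0.5394, 0.0467, 0.0542]
tool_rot: [0.0, 0.114, 0.993, -0.0]
contact_force: [0.3, -0.6, -1.2]
width: 0.0473
grasp_force: 41.9
```

Request:
{"name": "move_arm", "arguments": {
  "plan": [
    {"fingers":60,"dp":[0,0,0],"angular":[0,0,0]},
    {"fingers":60,"dp":[0,0,0],"angular":[0,0,0]},
    {"fingers":60,"dp":[0,0,0],"angular":[0,0,0]},
    {"fingers":60,"dp":[0,0,-0.08],"angular":[0,0,0]},
    {"fingers":60,"dp":[0,0,-0.22],"angular":[0,0,0]},
    {"fingers":60,"dp":[0,0,-0.38],"angular":[0,0,0]},
    {"fingers":60,"dp":[0,0.02,-0.43],"angular":[0,0,0]},
    {"fingers":60,"dp":[0,0.135,-0.43],"angular":[0,0,0]}
  ]
}}

```text
time_s: 14.37
eef_pos: [0.547, 0.0714, 0.1433]
tool_rot: [0.002, 0.115, 0.993, 0.0]
contact_force: [1.2, -1.2, -0.4]
width: 0.0656
grasp_force: 0.0
```

Request:
{"name": "move_arm", "arguments": {
  "plan": [
    {"fingers":60,"dp":[-0.01,0.16,0],"angular":[0,0,0]},
    {"fingers":60,"dp":[-0.02,0.35,0],"angular":[0,0,0]},
    {"fingers":60,"dp":[-0.03,0.54,0],"angular":[0,0,0]},
    {"fingers":60,"dp":[-0.04,0.72,0.1],"angular":[0,0,0]},
    {"fingers":60,"dp":[-0.042,0.88,0.2],"angular":[0,0,0]},
    {"fingers":60,"dp":[-0.042,0.97,0.3],"angular":[0,0,0]},
    {"fingers":60,"dp":[-0.042,1,0.35],"angular":[0,0,0]},
    {"fingers":60,"dp":[-0.042,1,0.35],"angular":[0,0,0]}
  ]
}}

```text
time_s: 15.03
eef_pos: [0.5975, 0.2666, 0.0675]
tool_rot: [-0.002, 0.113, 0.994, -0.001]
contact_force: [-0.5, -0.5, 0.1]
width: 0.0653
grasp_force: 0.0
```

```bash
python3 - <<'E'
from h import *
legs((.599,.266,-.014))
P=viewer.capture("top"),viewer.capture("scene")
for p in P:
    w=cloud(p)
    for l,x,y,lo,hi in(("wide",.5395,.047,.072,.092),("narrow",.599,.266,.011,.026),("spindle",.5395,.047,.097,.115)):
        q=w[(np.hypot(w[...,0]-x,w[...,1]-y)<.04)&(w[...,2]>lo)&(w[...,2]<hi)]
        if len(q): print(l,len(q),q.mean(0).round(4),((q.min(0)+q.max(0))/2).round(4))
p=P[0];u,v=map(int,proj(p,(.5395,.0468,.08)))
cv2.imwrite("pics/t2.png",np.clip(cv2.resize(p["frame"][v-30:v+30,u-30:u+30],(500,500),interpolation=cv2.INTER_CUBIC)*1.3,0,255).astype(np.uint8)); print(u,v)
E
```

```text
t 15.03 tcp [0.5975 0.2666 0.0675] yaw_y 77.0 z [-0.0034 -0.0013 -1.    ] w 0.0653 F [-0.5 -0.5  0.1] gf 0.0
(0.599, 0.266, -0.014) dp [-9.100e-03 -4.000e-04  4.076e-01]
wide 282 [0.5404 0.0457 0.0845] [0.5383 0.0475 0.0817]
spindle 25 [0.54   0.0459 0.1058] [0.5404 0.0461 0.1069]
wide 204 [0.5437 0.0529 0.0815] [0.5386 0.0497 0.0817]
narrow 132 [0.5975 0.2677 0.0145] [0.5966 0.2669 0.0152]
spindle 21 [0.5394 0.0498 0.1031] [0.5374 0.049  0.1038]
319 258
```

View pics/t2.png

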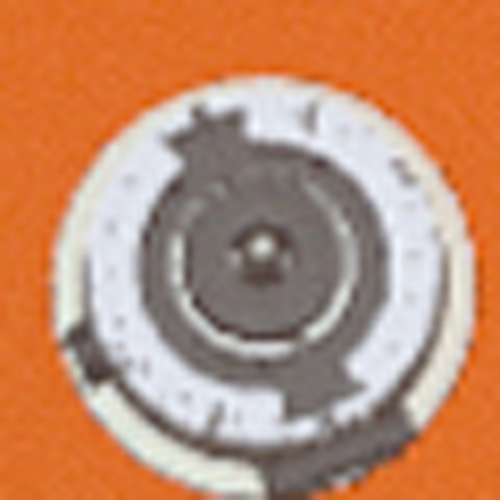

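The wide ring is home: its top is at 84.5 mm and the spindle shows in the bore at (262,245). The gaps at (205,135) and (320,385) and the bars at (310,118) and (217,415) give a mill yaw of about 22.4°. Now the narrow ring.

Request:
{"name": "move_arm", "arguments": {
  "plan": [
    {"fingers":60,"dp":[0,0,0.1],"angular":[0,0,0]},
    {"fingers":60,"dp":[0,0,0.22],"angular":[0,0,0]},
    {"fingers":60,"dp":[0,0,0.32],"angular":[0,0,0]},
    {"fingers":60,"dp":[0,0,0.38],"angular":[0,0,0]},
    {"fingers":60,"dp":[0,0,0.41],"angular":[0,0,0]},
    {"fingers":60,"dp":[0,0,0.41],"angular":[0,0,0]},
    {"fingers":60,"dp":[0,0,0.41],"angular":[0,0,0]},
    {"fingers":100,"dp":[0,0,0.41],"angular":[0,0,0]}
  ]
}}

```text
time_s: 15.8
eef_pos: [0.6, 0.2659, -0.0104]
tool_rot: [0.001, 0.114, 0.993, 0.0]
contact_force: [0.5, -0.7, 0.8]
width: 0.0547
grasp_force: 0.0
```

Request:
{"name": "move_arm", "arguments": {
  "plan": [
    {"fingers":165,"dp":[0,0,0],"angular":[0,0,0]},
    {"fingers":165,"dp":[0,0,0],"angular":[0,0,0]},
    {"fingers":165,"dp":[0,0,0],"angular":[0,0,0]},
    {"fingers":165,"dp":[0,0,0],"angular":[0,0,0]},
    {"fingers":165,"dp":[0,0,0],"angular":[0,0,0]},
    {"fingers":165,"dp":[0,0,0],"angular":[0,0,0]},
    {"fingers":165,"dp":[0,0,0],"angular":[0,0,0]},
    {"fingers":165,"dp":[0,0,0],"angular":[0,0,0]}
  ]
}}

```text
time_s: 16.47
eef_pos: [0.5999, 0.2661, -0.0102]
tool_rot: [0.001, 0.114, 0.993, 0.0]
contact_force: [-3.4, -1.9, 13.7]
width: 0.0365
grasp_force: 38.5
```

Request:
{"name": "move_arm", "arguments": {
  "plan": [
    {"fingers":165,"dp":[0,0,-0.03],"angular":[0,0,0]},
    {"fingers":165,"dp":[0,0,-0.1],"angular":[0,0,0]},
    {"fingers":165,"dp":[0,0,-0.25],"angular":[0,0,0]},
    {"fingers":165,"dp":[0,0,-0.42],"angular":[0,0,0]},
    {"fingers":165,"dp":[0,0,-0.58],"angular":[0,0,0]},
    {"fingers":165,"dp":[0,0,-0.7],"angular":[0,0,0]},
    {"fingers":165,"dp":[0,-0.03,-0.75],"angular":[0,0,0]},
    {"fingers":165,"dp":[0,-0.135,-0.75],"angular":[0,0,0]}
  ]
}}

```text
time_s: 17.13
eef_pos: [0.5951, 0.2418, 0.1423]
tool_rot: [0.003, 0.113, 0.994, 0.002]
contact_force: [-0.2, -0.6, -1.1]
width: 0.0358
grasp_force: 40.2
```

Request:
{"name": "move_arm", "arguments": {
  "plan": [
    {"fingers":165,"dp":[0.01,-0.16,0],"angular":[0,0,0]},
    {"fingers":165,"dp":[0.02,-0.34,0],"angular":[0,0,0]},
    {"fingers":165,"dp":[0.03,-0.52,0],"angular":[0,0,0]},
    {"fingers":165,"dp":[0.04,-0.7,0],"angular":[0,0,0]},
    {"fingers":165,"dp":[0.042,-0.86,0],"angular":[0,0,0]},
    {"fingers":165,"dp":[0.042,-0.96,0],"angular":[0,0,0]},
    {"fingers":165,"dp":[0.042,-1,0],"angular":[0,0,0]},
    {"fingers":165,"dp":[0.042,-1,0],"angular":[0,0,0]}
  ]
}}

```text
time_s: 17.8
eef_pos: [0.5389, 0.0451, 0.1386]
tool_rot: [-0.0, 0.115, 0.993, -0.0]
contact_force: [-0.5, 0.7, -1.0]
width: 0.0363
grasp_force: 40.2
```

Request:
{"name": "move_arm", "arguments": {
  "plan": [
    {"fingers":165,"dp":[0,0,0],"angular":[0,0,0]},
    {"fingers":165,"dp":[0,0,0],"angular":[0,0,0]},
    {"fingers":165,"dp":[0,0,0],"angular":[0,0,0]},
    {"fingers":165,"dp":[0,0,0],"angular":[0,0,0]},
    {"fingers":165,"dp":[0,0,0.01],"angular":[0,0,0]},
    {"fingers":165,"dp":[0,0,0.02],"angular":[0,0,0]},
    {"fingers":165,"dp":[0,0,0.03],"angular":[0,0,0]},
    {"fingers":165,"dp":[0,0,0.03],"angular":[0,0,0]}
  ]
}}

```text
time_s: 18.47
eef_pos: [0.5391, 0.0468, 0.1316]
tool_rot: [-0.0, 0.114, 0.993, -0.0]
contact_force: [-0.6, 0.4, -1.4]
width: 0.0361
grasp_force: 40.2
```

```bash
python3 - <<'E'
from h import *
legs((.5393,.0467,.13))
p=viewer.capture("scene"); w=cloud(p); x,y,z=get_state()["eef_pos"]
q=w[(np.hypot(w[...,0]-x,w[...,1]-y)<.04)&(w[...,2]>.117)&(w[...,2]<.2)]
h,e=np.histogram(q[:,2],bins=np.arange(.117,.2,.005)); print(h)
for l in("narrow_ring_mid",): print([(np.round(r["xyz"],4),round(r["confidence"],2)) for r in finder.spot_point(p,l)[:2]])
E
```

```text
t 18.47 tcp [0.5391 0.0468 0.1316] yaw_y 76.9 z [-7.e-04 -0.e+00 -1.e+00] w 0.0361 F [-0.6  0.4 -1.4] gf 40.2
(0.5393, 0.0467, 0.13) dp [-0.001  -0.0003  0.0082]
[ 0  0  0  0  4 24 25 46 36 25 33 26 27 27 23 16]
[(array([0.5362, 0.0448, 0.1509]), 0.56)]
```

Request:
{"name": "move_arm", "arguments": {
  "plan": [
    {"fingers":165,"dp":[0,0,0.05],"angular":[0,0,0]},
    {"fingers":165,"dp":[0,0,0.1],"angular":[0,0,0]},
    {"fingers":165,"dp":[0,0,0.13],"angular":[0,0,0]},
    {"fingers":165,"dp":[0,0,0.15],"angular":[0,0,0]},
    {"fingers":165,"dp":[0,0,0.17],"angular":[0,0,0]},
    {"fingers":165,"dp":[0,0,0.19],"angular":[0,0,0]},
    {"fingers":165,"dp":[0,0,0.2],"angular":[0,0,0]},
    {"fingers":165,"dp":[0,0,0.2],"angular":[0,0,0]}
  ]
}}

```text
time_s: 19.23
eef_pos: [0.5392, 0.0467, 0.0918]
tool_rot: [-0.0, 0.114, 0.993, -0.0]
contact_force: [0.4, -0.7, -0.8]
width: 0.0363
grasp_force: 40.2
```

Request:
{"name": "move_arm", "arguments": {
  "plan": [
    {"fingers":165,"dp":[0,0,0.015],"angular":[0,0,0]},
    {"fingers":165,"dp":[0,0,0.03],"angular":[0,0,0]},
    {"fingers":165,"dp":[0,0,0.045],"angular":[0,0,0]},
    {"fingers":165,"dp":[0,0,0.06],"angular":[0,0,0]},
    {"fingers":165,"dp":[0,0,0.07],"angular":[0,0,0]},
    {"fingers":165,"dp":[0,0,0.075],"angular":[0,0,0]},
    {"fingers":165,"dp":[0,0,0.075],"angular":[0,0,0]},
    {"fingers":165,"dp":[0,0,0.075],"angular":[0,0,0]}
  ]
}}

```text
time_s: 19.9
eef_pos: [0.5394, 0.0467, 0.0772]
tool_rot: [-0.0, 0.114, 0.993, -0.0]
contact_force: [-0.0, 0.4, -0.6]
width: 0.0363
grasp_force: 40.2
```

Request:
{"name": "move_arm", "arguments": {
  "plan": [
    {"fingers":165,"dp":[0,0,0.01],"angular":[0,0,0]},
    {"fingers":165,"dp":[0,0,0.01],"angular":[0,0,0]},
    {"fingers":60,"dp":[0,0,0.01],"angular":[0,0,0]},
    {"fingers":60,"dp":[0,0,0.01],"angular":[0,0,0]},
    {"fingers":60,"dp":[0,0,0.01],"angular":[0,0,0]},
    {"fingers":60,"dp":[0,0,-0.1],"angular":[0,0,0]},
    {"fingers":60,"dp":[0,0,-0.25],"angular":[0,0,0]},
    {"fingers":60,"dp":[0,0,-0.42],"angular":[0,0,0]}
  ]
}}

```text
time_s: 20.57
eef_pos: [0.5383, 0.0466, 0.1612]
tool_rot: [-0.001, 0.114, 0.993, -0.0]
contact_force: [-0.5, -0.5, 0.3]
width: 0.0652
grasp_force: 0.0
```

Request:
{"name": "move_arm", "arguments": {
  "plan": [
    {"fingers":60,"dp":[-0.02,-0.1,0],"angular":[0,0,0]},
    {"fingers":60,"dp":[-0.06,-0.25,0],"angular":[0,0,0]},
    {"fingers":60,"dp":[-0.1,-0.4,0],"angular":[0,0,0]},
    {"fingers":60,"dp":[-0.14,-0.55,0],"angular":[0,0,0]},
    {"fingers":60,"dp":[-0.18,-0.7,0],"angular":[0,0,0]},
    {"fingers":60,"dp":[-0.216,-0.792,0],"angular":[0,0,0]},
    {"fingers":60,"dp":[-0.216,-0.792,0],"angular":[0,0,0]},
    {"fingers":60,"dp":[-0.216,-0.792,0],"angular":[0,0,0]}
  ]
}}

```text
time_s: 21.23
eef_pos: [0.5455, -0.1182, 0.1612]
tool_rot: [0.0, 0.115, 0.993, 0.0]
contact_force: [-0.5, -0.4, 0.1]
width: 0.0655
grasp_force: 0.0
```

```bash
python3 - <<'E'
from h import *
legs((.5515,-.2815,.16))
for n in("top","scene"):
    p=viewer.capture(n); w=cloud(p)
    for l,x,y,lo,hi in(("rings",.5395,.047,.088,.103),("spindle",.5395,.047,.103,.115),("bar",.5515,-.2815,.088,.11)):
        q=w[(np.hypot(w[...,0]-x,w[...,1]-y)<.04)&(w[...,2]>lo)&(w[...,2]<hi)]
        if len(q): 
            e,s=np.linalg.eigh(np.cov(q[:,:2].T)); print(n,l,len(q),q.mean(0).round(4),((q.min(0)+q.max(0))/2).round(4),np.degrees(np.arctan(s[1,1]/s[0,1])).round(1),"med z",np.median(q[:,2]).round(4))
    f=p["frame"] if n=="top" else f
    if n=="top":
        u,v=map(int,proj(p,(.5395,.0468,.09))); a=cv2.resize(f[v-25:v+25,u-25:u+25],(400,400),interpolation=cv2.INTER_CUBIC)
    else:
        u,v=map(int,proj(p,(.5395,.0468,.09))); b=cv2.resize(p["frame"][v-30:v+30,u-30:u+30],(400,400),interpolation=cv2.INTER_CUBIC)
cv2.imwrite("pics/t3.png",np.clip(np.hstack([a,b])*1.3,0,255).astype(np.uint8))
E
```

```text
t 21.23 tcp [ 0.5455 -0.1182  0.1612] yaw_y 76.77 z [ 0.e+00  1.e-04 -1.e+00] w 0.0655 F [-0.5 -0.4  0.1] gf 0.0
(0.5515, -0.2815, 0.16) dp [-0.216  -0.7878  0.0058]
top rings 158 [0.5396 0.0463 0.0988] [0.541  0.0476 0.0955] -4.0 med z 0.0998
top spindle 46 [0.5406 0.0446 0.1053] [0.5401 0.0461 0.1069] 76.7 med z 0.1044
scene rings 144 [0.5403 0.0513 0.0971] [0.5381 0.0493 0.0954] 11.7 med z 0.0977
scene spindle 11 [0.5393 0.0499 0.1056] [0.5383 0.0501 0.106 ] 17.0 med z 0.1059
scene bar 72 [ 0.5526 -0.2783  0.0954] [ 0.5506 -0.2811  0.0954] 20.8 med z 0.0958
```

View pics/t3.png

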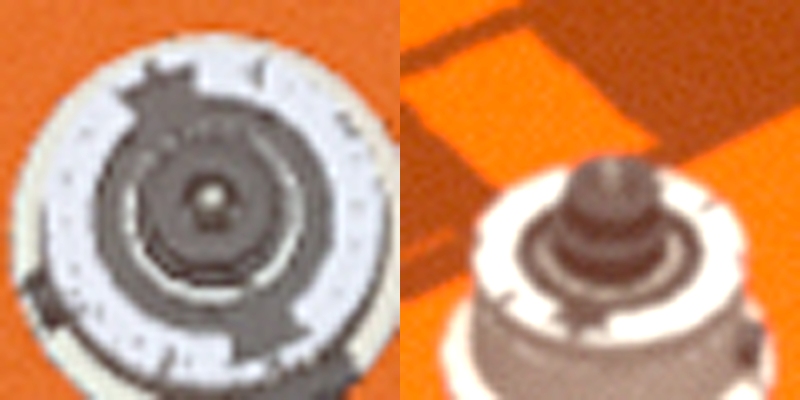

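Both rings are home: the narrow one's top is at about 100 mm, in the left crop around (212,200), and the right crop shows a level stack at (612,210). The marks give a mill yaw of 22.5° again. On to the lid.

Request:
{"name": "move_arm", "arguments": {
  "plan": [
    {"fingers":60,"dp":[-0.02,-0.1,0],"angular":[0,0,-0.01]},
    {"fingers":60,"dp":[-0.06,-0.25,0],"angular":[0,0,-0.025]},
    {"fingers":60,"dp":[-0.1,-0.4,0],"angular":[0,0,-0.04]},
    {"fingers":60,"dp":[-0.14,-0.55,0],"angular":[0,0,-0.055]},
    {"fingers":60,"dp":[-0.18,-0.7,0],"angular":[0,0,-0.07]},
    {"fingers":60,"dp":[-0.216,-0.792,0],"angular":[0,0,-0.085]},
    {"fingers":60,"dp":[-0.216,-0.792,0],"angular":[0,0,-0.0986]},
    {"fingers":60,"dp":[-0.216,-0.792,0],"angular":[0,0,-0.0986]}
  ]
}}

```text
time_s: 22.0
eef_pos: [0.5519, -0.2813, 0.161]
tool_rot: [-0.0, -0.196, 0.981, 0.0]
contact_force: [0.6, 0.3, -0.4]
width: 0.0653
grasp_force: 0.0
```

Request:
{"name": "move_arm", "arguments": {
  "plan": [
    {"fingers":60,"dp":[0,0,0],"angular":[0,0,0]},
    {"fingers":60,"dp":[0,0,0.03],"angular":[0,0,0]},
    {"fingers":60,"dp":[0,0,0.1],"angular":[0,0,0]},
    {"fingers":60,"dp":[0,0,0.2],"angular":[0,0,0]},
    {"fingers":60,"dp":[0,0,0.25],"angular":[0,0,0]},
    {"fingers":60,"dp":[0,0,0.25],"angular":[0,0,0]},
    {"fingers":60,"dp":[0,0,0.25],"angular":[0,0,0]},
    {"fingers":60,"dp":[0,0,0.25],"angular":[0,0,0]}
  ]
}}

```text
time_s: 22.67
eef_pos: [0.5522, -0.2813, 0.1119]
tool_rot: [0.0, -0.194, 0.981, -0.0]
contact_force: [0.6, -0.2, -0.1]
width: 0.0652
grasp_force: 0.0
```

```bash
python3 - <<'E'
from h import *
legs((.5515,-.2815,.074))
E
```

```text
t 22.67 tcp [ 0.5522 -0.2813  0.1119] yaw_y 112.38 z [ 6.e-04 -3.e-04 -1.e+00] w 0.0652 F [ 0.6 -0.2 -0.1] gf 0.0
(0.5515, -0.2815, 0.074) dp [0.0035 0.0005 0.1893]
```

Request:
{"name": "move_arm", "arguments": {
  "plan": [
    {"fingers":60,"dp":[0.003,0,0.08],"angular":[0,0,0]},
    {"fingers":60,"dp":[0.003,0,0.14],"angular":[0,0,0]},
    {"fingers":60,"dp":[0.003,0,0.185],"angular":[0,0,0]},
    {"fingers":60,"dp":[0.003,0,0.185],"angular":[0,0,0]},
    {"fingers":60,"dp":[0.003,0,0.185],"angular":[0,0,0]},
    {"fingers":60,"dp":[0.003,0,0.185],"angular":[0,0,0]},
    {"fingers":140,"dp":[0.003,0,0.185],"angular":[0,0,0]},
    {"fingers":180,"dp":[0.003,0,0.185],"angular":[0,0,0]}
  ]
}}

```text
time_s: 23.33
eef_pos: [0.5515, -0.2819, 0.0748]
tool_rot: [0.0, -0.194, 0.981, -0.0]
contact_force: [0.3, -1.1, 0.8]
width: 0.0421
grasp_force: 0.0
```

Request:
{"name": "move_arm", "arguments": {
  "plan": [
    {"fingers":240,"dp":[0,0,0],"angular":[0,0,0]},
    {"fingers":240,"dp":[0,0,0],"angular":[0,0,0]},
    {"fingers":240,"dp":[0,0,0],"angular":[0,0,0]},
    {"fingers":240,"dp":[0,0,0],"angular":[0,0,0]},
    {"fingers":240,"dp":[0,0,0],"angular":[0,0,0]},
    {"fingers":240,"dp":[0,0,0],"angular":[0,0,0]},
    {"fingers":240,"dp":[0,0,0],"angular":[0,0,0]},
    {"fingers":240,"dp":[0,0,0],"angular":[0,0,0]}
  ],
  "grip_force": 70
}}

```text
time_s: 24.0
eef_pos: [0.5515, -0.282, 0.0745]
tool_rot: [0.0, -0.194, 0.981, -0.0]
contact_force: [0.5, -2.4, 5.7]
width: 0.0074
grasp_force: 69.1
```

Request:
{"name": "move_arm", "arguments": {
  "plan": [
    {"fingers":245,"dp":[0,0,-0.02],"angular":[0,0,0]},
    {"fingers":245,"dp":[0,0,-0.08],"angular":[0,0,0]},
    {"fingers":245,"dp":[0,0,-0.18],"angular":[0,0,0]},
    {"fingers":245,"dp":[0,0,-0.3],"angular":[0,0,0]},
    {"fingers":245,"dp":[0,0,-0.43],"angular":[0,0,0]},
    {"fingers":245,"dp":[0,0,-0.55],"angular":[0,0,0]},
    {"fingers":245,"dp":[0,0,-0.61],"angular":[0,0,0]},
    {"fingers":245,"dp":[0,0,-0.62],"angular":[0,0,0]}
  ]
}}

```text
time_s: 24.67
eef_pos: [0.5522, -0.2822, 0.2011]
tool_rot: [0.002, -0.194, 0.981, -0.001]
contact_force: [1.3, -0.4, -2.3]
width: 0.0071
grasp_force: 68.6
```

Request:
{"name": "move_arm", "arguments": {
  "plan": [
    {"fingers":245,"dp":[-0.01,0.03,0],"angular":[0,0,0]},
    {"fingers":245,"dp":[-0.04,0.11,0],"angular":[0,0,0]},
    {"fingers":245,"dp":[-0.085,0.23,0],"angular":[0,0,0]},
    {"fingers":245,"dp":[-0.13,0.35,0],"angular":[0,0,0]},
    {"fingers":245,"dp":[-0.175,0.47,0],"angular":[0,0,0]},
    {"fingers":245,"dp":[-0.22,0.59,0],"angular":[0,0,0]},
    {"fingers":245,"dp":[-0.26,0.7,0],"angular":[0,0,0]},
    {"fingers":245,"dp":[-0.285,0.77,0],"angular":[0,0,0]}
  ]
}}

```text
time_s: 25.33
eef_pos: [0.5434, -0.114, 0.1964]
tool_rot: [-0.001, -0.195, 0.981, 0.001]
contact_force: [0.9, 0.6, -2.6]
width: 0.0074
grasp_force: 68.6
```

Request:
{"name": "move_arm", "arguments": {
  "plan": [
    {"fingers":245,"dp":[-0.03,0.08,0],"angular":[0,0,0]},
    {"fingers":245,"dp":[-0.075,0.2,0],"angular":[0,0,0]},
    {"fingers":245,"dp":[-0.12,0.32,0],"angular":[0,0,0]},
    {"fingers":245,"dp":[-0.165,0.44,0],"angular":[0,0,0]},
    {"fingers":245,"dp":[-0.21,0.56,0],"angular":[0,0,0]},
    {"fingers":245,"dp":[-0.25,0.67,0],"angular":[0,0,0]},
    {"fingers":245,"dp":[-0.275,0.74,0],"angular":[0,0,0]},
    {"fingers":245,"dp":[-0.285,0.77,0],"angular":[0,0,0]}
  ]
}}

```text
time_s: 26.0
eef_pos: [0.5373, 0.0493, 0.1966]
tool_rot: [-0.002, -0.195, 0.981, 0.001]
contact_force: [-0.6, 1.0, -2.5]
width: 0.0072
grasp_force: 68.6
```

Request:
{"name": "move_arm", "arguments": {
  "plan": [
    {"fingers":245,"dp":[0,0,0],"angular":[0,0,0]},
    {"fingers":245,"dp":[0,0,0],"angular":[0,0,0]},
    {"fingers":245,"dp":[0,0,0],"angular":[0,0,0]},
    {"fingers":245,"dp":[0,0,0],"angular":[0,0,0]},
    {"fingers":245,"dp":[0,0,0],"angular":[0,0,0]},
    {"fingers":245,"dp":[0,0,0],"angular":[0,0,0]},
    {"fingers":245,"dp":[0,0,0],"angular":[0,0,0]},
    {"fingers":245,"dp":[0,0,0],"angular":[0,0,0]}
  ]
}}

```text
time_s: 26.67
eef_pos: [0.5393, 0.0462, 0.1982]
tool_rot: [0.0, -0.194, 0.981, -0.0]
contact_force: [0.5, -0.7, -2.2]
width: 0.0071
grasp_force: 68.6
```

```bash
python3 - <<'E'
from h import *
legs((.5393,.0467,.15))
p=viewer.capture("scene"); u,v=map(int,proj(p,(.5395,.0468,.12)))
for l in("lid_grip","lid_rim","mill_seat","mill_collar"): print(l,[(np.round(r["xyz"],4),round(r["confidence"],2)) for r in finder.spot_point(p,l)[:1]])
cv2.imwrite("pics/l1.png",np.clip(cv2.resize(p["frame"][v-60:v+60,u-60:u+60],(600,600),interpolation=cv2.INTER_CUBIC)*1.3,0,255).astype(np.uint8)); print(u,v)
E
```

```text
t 26.67 tcp [0.5393 0.0462 0.1982] yaw_y 112.36 z [ 1.e-04  0.e+00 -1.e+00] w 0.0071 F [ 0.5 -0.7 -2.2] gf 68.6
(0.5393, 0.0467, 0.15) dp [-0.0008  0.0022  0.2412]
lid_grip [(array([0.5347, 0.05  , 0.2045]), 0.56)]
lid_rim [(array([0.5359, 0.0485, 0.1245]), 0.59)]
mill_seat [(array([0.5344, 0.0476, 0.0662]), 0.86)]
mill_collar [(array([0.5408, 0.0494, 0.065 ]), 0.76)]
343 227
```

View pics/l1.png

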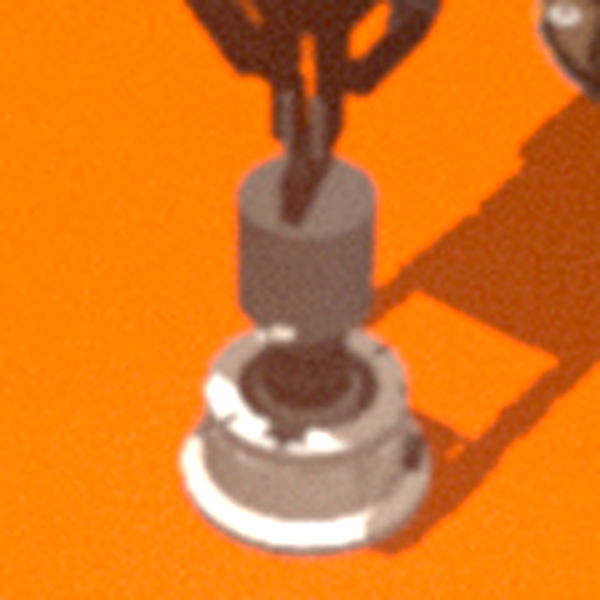

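The lid hangs upright at (305,240), centred over the mill at (305,390). I'll lower it.

Request:
{"name": "move_arm", "arguments": {
  "plan": [
    {"fingers":245,"dp":[0,0.002,0.03],"angular":[0,0,0]},
    {"fingers":245,"dp":[0,0.002,0.08],"angular":[0,0,0]},
    {"fingers":245,"dp":[0,0.002,0.14],"angular":[0,0,0]},
    {"fingers":245,"dp":[0,0.002,0.19],"angular":[0,0,0]},
    {"fingers":245,"dp":[0,0.002,0.24],"angular":[0,0,0]},
    {"fingers":245,"dp":[0,0.002,0.27],"angular":[0,0,0]},
    {"fingers":245,"dp":[0,0.002,0.28],"angular":[0,0,0]},
    {"fingers":245,"dp":[0,0.002,0.28],"angular":[0,0,0]}
  ]
}}

```text
time_s: 27.58
eef_pos: [0.5388, 0.0469, 0.1415]
tool_rot: [-0.001, -0.194, 0.981, 0.0]
contact_force: [-1.1, -0.1, -2.0]
width: 0.0071
grasp_force: 68.6
```

Request:
{"name": "move_arm", "arguments": {
  "plan": [
    {"fingers":245,"dp":[0,0,0.005],"angular":[0,0,0]},
    {"fingers":245,"dp":[0,0,0.01],"angular":[0,0,0]},
    {"fingers":245,"dp":[0,0,0.015],"angular":[0,0,0]},
    {"fingers":245,"dp":[0,0,0.02],"angular":[0,0,0]},
    {"fingers":245,"dp":[0,0,0.025],"angular":[0,0,0]},
    {"fingers":245,"dp":[0,0,0.03],"angular":[0,0,0]},
    {"fingers":245,"dp":[0,0,0.035],"angular":[0,0,0]},
    {"fingers":245,"dp":[0,0,0.035],"angular":[0,0,0]}
  ]
}}

```text
time_s: 28.25
eef_pos: [0.539, 0.0469, 0.135]
tool_rot: [-0.0, -0.194, 0.981, 0.0]
contact_force: [-0.2, -0.1, -2.5]
width: 0.0074
grasp_force: 68.6
```

Request:
{"name": "move_arm", "arguments": {
  "plan": [
    {"fingers":245,"dp":[0,0,0.01],"angular":[0,0,0]},
    {"fingers":245,"dp":[0,0,0.02],"angular":[0,0,0]},
    {"fingers":245,"dp":[0,0,0.028],"angular":[0,0,0]},
    {"fingers":245,"dp":[0,0,0.036],"angular":[0,0,0]},
    {"fingers":245,"dp":[0,0,0.044],"angular":[0,0,0]},
    {"fingers":245,"dp":[0,0,0.05],"angular":[0,0,0]},
    {"fingers":245,"dp":[0,0,0.05],"angular":[0,0,0]},
    {"fingers":245,"dp":[0,0,0.05],"angular":[0,0,0]}
  ]
}}

```text
time_s: 28.92
eef_pos: [0.5391, 0.0469, 0.1251]
tool_rot: [-0.0, -0.194, 0.981, 0.0]
contact_force: [-0.2, 0.1, -1.4]
width: 0.0071
grasp_force: 68.6
```

Request:
{"name": "move_arm", "arguments": {
  "plan": [
    {"fingers":245,"dp":[0,0,0.003],"angular":[0,0,0]},
    {"fingers":245,"dp":[0,0,0.006],"angular":[0,0,0]},
    {"fingers":245,"dp":[0,0,0.008],"angular":[0,0,0]},
    {"fingers":245,"dp":[0,0,0.008],"angular":[0,0,0]},
    {"fingers":245,"dp":[0,0,0.008],"angular":[0,0,0]},
    {"fingers":245,"dp":[0,0,0.008],"angular":[0,0,0]},
    {"fingers":245,"dp":[0,0,0.008],"angular":[0,0,0]},
    {"fingers":245,"dp":[0,0,0.008],"angular":[0,0,0]}
  ]
}}

```text
time_s: 29.58
eef_pos: [0.5398, 0.0466, 0.1245]
tool_rot: [0.001, -0.194, 0.981, -0.0]
contact_force: [-0.5, -3.4, 11.5]
width: 0.007
grasp_force: 72.6
```

The lid is seated on the channel floor. I'll ease the push and twist clockwise (+ about tool z), in two halves.

Request:
{"name": "move_arm", "arguments": {
  "plan": [
    {"fingers":245,"dp":[0,0,-0.004],"angular":[0,0,0]},
    {"fingers":245,"dp":[0,0,-0.004],"angular":[0,0,0.006]},
    {"fingers":245,"dp":[0,0,-0.004],"angular":[0,0,0.014]},
    {"fingers":245,"dp":[0,0,-0.004],"angular":[0,0,0.024]},
    {"fingers":245,"dp":[0,0,-0.004],"angular":[0,0,0.034]},
    {"fingers":245,"dp":[0,0,-0.004],"angular":[0,0,0.044]},
    {"fingers":245,"dp":[0,0,-0.004],"angular":[0,0,0.052]},
    {"fingers":245,"dp":[0,0,-0.004],"angular":[0,0,0.055]}
  ]
}}

```text
time_s: 30.25
eef_pos: [0.5393, 0.0469, 0.1245]
tool_rot: [0.0, -0.021, 1.0, 0.0]
contact_force: [0.3, 0.5, 2.3]
width: 0.0072
grasp_force: 70.3
```

```bash
python3 - <<'E'
from h import *
legs(); print(np.round(get_state()["wrist_torque"],2))
E
```

```text
t 30.25 tcp [0.5393 0.0469 0.1245] yaw_y 92.44 z [ 3.e-04  0.e+00 -1.e+00] w 0.0072 F [0.3 0.5 2.3] gf 70.3
[0.03 0.03 0.12]
```

Twisted 20° with the spring felt at 0.12 N m. Now the second half.

Request:
{"name": "move_arm", "arguments": {
  "plan": [
    {"fingers":245,"dp":[0,0,0],"angular":[0,0,0.008]},
    {"fingers":245,"dp":[0,0,0],"angular":[0,0,0.018]},
    {"fingers":245,"dp":[0,0,0],"angular":[0,0,0.028]},
    {"fingers":245,"dp":[0,0,0],"angular":[0,0,0.038]},
    {"fingers":245,"dp":[0,0,0],"angular":[0,0,0.046]},
    {"fingers":245,"dp":[0,0,0],"angular":[0,0,0.052]},
    {"fingers":245,"dp":[0,0,0],"angular":[0,0,0.056]},
    {"fingers":245,"dp":[0,0,0],"angular":[0,0,0.056]}
  ]
}}

```text
time_s: 30.92
eef_pos: [0.5392, 0.0468, 0.1246]
tool_rot: [0.0, 0.153, 0.988, -0.0]
contact_force: [-0.5, -1.4, 3.9]
width: 0.0073
grasp_force: 70.9
```

Request:
{"name": "move_arm", "arguments": {
  "plan": [
    {"fingers":245,"dp":[0,0,0],"angular":[0,0,0]},
    {"fingers":245,"dp":[0,0,0],"angular":[0,0,0]},
    {"fingers":245,"dp":[0,0,0],"angular":[0,0,0]},
    {"fingers":245,"dp":[0,0,0],"angular":[0,0,0]},
    {"fingers":245,"dp":[0,0,0],"angular":[0,0,0]},
    {"fingers":245,"dp":[0,0,0],"angular":[0,0,0]},
    {"fingers":245,"dp":[0,0,0],"angular":[0,0,0]},
    {"fingers":245,"dp":[0,0,0],"angular":[0,0,0]}
  ]
}}

```text
time_s: 31.58
eef_pos: [0.5392, 0.0468, 0.1245]
tool_rot: [0.0, 0.152, 0.988, -0.0]
contact_force: [-1.3, -2.0, 5.2]
width: 0.0073
grasp_force: 71.7
```

```bash
python3 - <<'E'
from h import *
legs(); print(np.round(get_state()["wrist_torque"],2))
p=viewer.capture("scene"); u,v=map(int,proj(p,(.5395,.0468,.09)))
for l in("lid_grip","lid_rim","mill_collar","goblet_mid","stand_mid","carafe_mid"): print(l,[(np.round(r["xyz"],3),round(r["confidence"],2)) for r in finder.spot_point(p,l)[:1]])
cv2.imwrite("pics/l2.png",np.clip(cv2.resize(p["frame"][v-45:v+45,u-45:u+45],(600,600),interpolation=cv2.INTER_CUBIC)*1.3,0,255).astype(np.uint8))
E
```

```text
t 31.58 tcp [0.5392 0.0468 0.1245] yaw_y 72.47 z [ 1.e-04 -1.e-04 -1.e+00] w 0.0073 F [-1.3 -2.   5.2] gf 71.7
[-0.39  0.16  0.13]
lid_grip [(array([0.537, 0.051, 0.134]), 0.95)]
lid_rim [(array([0.536, 0.051, 0.049]), 0.74)]
mill_collar [(array([0.539, 0.051, 0.066]), 0.8)]
goblet_mid [(array([ 0.649, -0.477,  0.073]), 0.66)]
stand_mid [(array([ 0.771, -0.092,  0.027]), 0.8)]
carafe_mid [(array([0.484, 0.518, 0.104]), 0.83)]
```

View pics/l2.png

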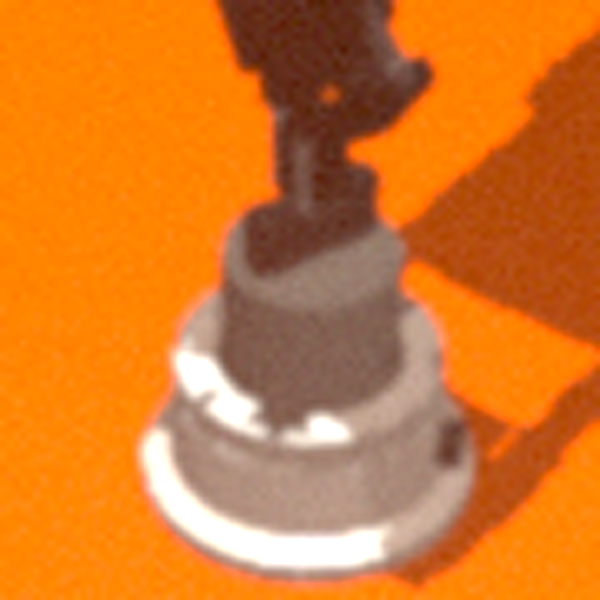

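The lid sits down in the collar at (315,320), upright, with the bar turned from (260,260) to (370,190) in line with the half-way mark. It is firmly gripped and the bystanders have not moved.

```bash
python3 -c "
from h import *
print(job.close_job())"
```

```text
the job is handed in; nothing more can be done
None
```

The mill is assembled and handed in: both rings are home, and the lid is seated, turned 40° clockwise to half-way and still gripped at about 70 N; the stand, goblet and carafe are where they were, and the judge returned no result.

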